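# Tip stir bars into the cleaning basket and hold the ultrasonic cleaner open

### The job

The used stir bars are to be washed: tip all six out of the larger beaker into the wire basket, keeping the basket where it stands, and set the beaker back on the bench, upright. Then take the lid of the ultrasonic cleaner by its bar handle, raise it to 60 degrees from closed and keep holding it there, steady, so that I can hang the basket in with both hands: the lid drops shut by itself, so do not let it fall, and finish while you are still holding it. Leave the other things on the bench alone.

Things in the scene. Friction and masses are not known exactly. Their poses are not given: they have to be found in the camera images.
- beaker_mid (a point): the larger beaker on the bench, clear, low form, that holds the six stir bars: 54 mm across at the rim (about 48 mm at the foot, walls nearly upright, 2 to 3 mm thick), 70 mm high, open at the top, about 0.055 kg empty. The point is its centre, on its axis 35 mm above its underside; z runs up its axis to the mouth. Bars slide out when it is tipped some 110 to 130 degrees.
- basket_mouth (a point): stainless wire basket, loose, 0.4 kg, 100 mm (its x) by 150 mm (its y) outside, 50 mm high, 3 mm walls, open at the top; a hanging lug stands out 18 mm at either y end and 9 mm above the rim. The point is the centre of its mouth at rim height, 50 mm above its underside; z up.
- cleaner_lid (a joint): angle of the cleaner's flat steel lid, rad: 0 closed (level), grows as the front edge is raised; 1.047 is 60 degrees; stop at 1.85. No catch. It weighs about 0.45 kg and falls shut from anywhere below about 1.5 rad.
- lid_handle (a point): middle of the lid's handle: round steel bar 11 mm thick, 112 mm long along this point's y, parallel to the hinge, on two arms 52 mm either side, its centre 40 mm in front of the lid's front edge. Turns with the lid. Closed: 140 mm above the bench, 190 mm in front of the hinge, 16 mm above it.
- lid_hinge (a point): middle of the lid's hinge axis, at the back top edge of the ultrasonic cleaner (a white box 150 mm deep, 200 mm wide, 120 mm high that does not move), 124 mm above the bench. It does not move: x points level from front to back of the cleaner, y runs along the hinge, z up.
- bar_0: stir bar, one of six alike: white slippery rod with round ends, 32 mm long (its x), 9 mm thick, 12 g; the origin is its centre. All six start lying in the larger beaker.
- bar_1: stir bar, one of six alike: white slippery rod with round ends, 32 mm long (its x), 9 mm thick, 12 g; the origin is its centre. All six start lying in the larger beaker.
- bar_2: stir bar, one of six alike: white slippery rod with round ends, 32 mm long (its x), 9 mm thick, 12 g; the origin is its centre. All six start lying in the larger beaker.
- bar_3: stir bar, one of six alike: white slippery rod with round ends, 32 mm long (its x), 9 mm thick, 12 g; the origin is its centre. All six start lying in the larger beaker.
- bar_4: stir bar, one of six alike: white slippery rod with round ends, 32 mm long (its x), 9 mm thick, 12 g; the origin is its centre. All six start lying in the larger beaker.
- bar_5: stir bar, one of six alike: white slippery rod with round ends, 32 mm long (its x), 9 mm thick, 12 g; the origin is its centre. All six start lying in the larger beaker.
- count_timer: bystander: digital timer on its foot, 29 x 66 x 59 mm; origin under its centre
- small_beaker: bystander: the smaller beaker, half filled, 44 mm across, 58 mm high; origin under its centre
- bottle_a: bystander: stoppered glass bottle, 61 mm across, 163 mm high; origin under its centre
- bottle_b: bystander: stoppered glass bottle, 61 mm across, 163 mm high; origin under its centre
- dish: bystander: flat glass dish, 67 mm across, 18 mm high; origin under its centre
- tape: bystander: roll of tape lying flat, 62 mm across, 19 mm high; origin under its centre
Things that resemble listed ones, but are neither listed nor needed, are in the scene too. What is shaped like the part that bears beaker_mid but orange, pink or turquoise is not meant.

How it is judged (in metres and radians):
On the way, in this order (a step that is already met when the one before it is completed fails the run):
1. all six stir bars lie in the wire basket (x of bar_0 in the frame of basket_mouth between -0.05 and 0.05 m and y of bar_0 in the frame of basket_mouth between -0.075 and 0.075 m and z of each of bar_0, bar_1, bar_2, bar_3, bar_4, bar_5 in the frame of basket_mouth below -0.005 m and x of bar_1 in the frame of basket_mouth between -0.05 and 0.05 m and y of bar_1 in the frame of basket_mouth between -0.075 and 0.075 m and x of bar_2 in the frame of basket_mouth between -0.05 and 0.05 m and y of bar_2 in the frame of basket_mouth between -0.075 and 0.075 m and x of bar_3 in the frame of basket_mouth between -0.05 and 0.05 m and y of bar_3 in the frame of basket_mouth between -0.075 and 0.075 m and x of bar_4 in the frame of basket_mouth between -0.05 and 0.05 m and y of bar_4 in the frame of basket_mouth between -0.075 and 0.075 m and x of bar_5 in the frame of basket_mouth between -0.05 and 0.05 m and y of bar_5 in the frame of basket_mouth between -0.075 and 0.075 m), for 0.3 s.
2. the beaker stands upright on the bench, let go (angle between beaker_mid's own z axis and vertical below 0.1 rad and height (world z) of beaker_mid between 0.03 and 0.04 m and contact force between the fingers and beaker below 0.05 N), for 0.2 s.
At the end, for the whole second after the job is handed in: The lid stands at 60 degrees, within 5 degrees, still (under 0.08 rad/s), carried by the fingers (more than 0.3 N) and by neither beaker nor basket; the beaker stands upright on the bench, let go; all six bars lie inside the wire basket, below its rim; the basket stands level (all of step 1 and all of step 2 and value of joint cleaner_lid between 0.96 and 1.134 rad and velocity of joint cleaner_lid between -0.08 and 0.08 rad/s and contact force between the fingers and cleaner_lid above 0.3 N and contact force between each of beaker, basket and cleaner_lid below 0.05 N and angle between basket_mouth's own z axis and vertical below 0.1 rad); the arm keeps its last pose, push and grip.
It fails at once if the lid is let fall (it shuts faster than 2 rad/s) (velocity of joint cleaner_lid below -2 rad/s).
It fails at once if the basket is pushed more than 30 mm from its place (distance of basket_mouth from where it was at the start of the episode above 0.03 m).
It fails at once if a bystander (timer, smaller beaker, stoppered bottles, dish, tape) is pushed more than 30 mm or tipped (distance of any of count_timer, small_beaker, bottle_a, bottle_b, dish, tape from where it was at the start of the episode above 0.03 m or angle between any of count_timer, small_beaker, bottle_a, bottle_b, dish, tape's own z axis and vertical above 0.5 rad).
It also fails if it takes over 72 s, if anything falls off the work surface, if the arm or the gripper's body presses on something with over 40 N, if the wrist force passes 120 N, or if a joint passes its speed limit or range.

### The arm

A 6-joint arm with a two-finger parallel gripper is mounted at the origin on a cart in front of the work surface, level with it; the furniture and walls round the work are solid. World frame = base frame: x ahead of the robot, y to its left, z up, the work surface at z = 0. Lengths are in m, angles in degrees, forces in N, time in s.
With the tool pointing down it reaches from about 0.275 to 0.85 m from the base axis. Payload 5.2 kg.
Tool frame: the origin (TCP) lies midway between the tips of the shut fingers; the grasp point (between the pads) lies 19 mm behind it; z points along the fingers, y is the line along which they close (so a half turn about z gives the same grasp; the last joint's range is limited). The gripper opens to 85 mm and grips with 20 to 120 N. Pads are 22 mm wide; open, the fingers measure 114 mm over their backs; the gripper's body (76 mm by 85 mm) begins 54 mm behind the grasp point. The pads swing forward as they close: fully open they stand 13 mm farther back than shut.
Start: joints at [59.141, 14.817, 87.949, -0, 77.235, -11.62], TCP at [0.181, 0.519, 0.231] pointing down, gripper open.
Joint ranges: [-179.93, 179.93], [-52.35, 119.4], [10.71, 147.94], [-69.91, 249.91], [12.55, 155.21], [-178.61, 178.61]. Speed limits (degrees/s): [147.25, 147.25, 180, 180, 180, 180].

### API

Orientations are given as a 3x3 rotation matrix whose columns are the frame's x, y, z axes.
In Python, from cell import sense, cams, bot gives the robot as it stands. The module is installed in compiled form; this text tells all that it offers.
- The arm moves only by the shell command python3 -m crank 'ROWS'. ROWS is JSON, a list of rows, each a list of 3 entries, a list of its own where there are three numbers: the shift along the tool's x, y, z in mm, then the turn about the tool's z in rad, then the finger opening in mm, from 0 to 85.4. A call has 1 to 20 rows; each row is the pose to reach, as a shift and turn from the pose commanded when the call began, along the tool's axes at that moment; what a row does not reach only later rows make up. A row lasts 1/10 s, in which the tool goes at most 50 mm and 8.59 degrees, less where a joint would pass 70% of its speed; a pose out of reach is approached as far as the arm can. A call with a gripper value outside its range is refused whole. The fingers move at their own pace and stop on an object; the grip force is fixed at half the most. Time passes only in rows, so rows that repeat a pose let the fingers close. It gives the time, the measured TCP pose, the force, the opening and the grip force at its end, in the units of the state.
- sense(): the state, without advancing time (a new reading comes with each control period).
- cams.get_image(name): name is "scene" or "top" or "wrist"; returns a dict with "frame" (420x560x3 uint8, red, green, blue), "fx", "fy", "cx", "cy" (pixels), "k1" (the pictures are not rectified: a ray, as slopes to the right and down, at radius r is drawn at 1 + k1 r^2 times it, then the intrinsics apply), "world_from_camera" (4x4, takes a point from camera to world coordinates); the wrist camera has in their place "T_tool_cam" (4x4, takes a point from camera to tool coordinates, whose origin is the TCP and whose axes are the flange's). Camera axes: x right, y up, looking along -z (the intrinsics and any distortion apply to the point x, -y, -z); pixel columns grow to the right and rows downward; lengths in m; the calibration is good to about 2 mm. A picture is of the moment at which its call begins: read the wrist's pose just before it. There is no depth.
- bot.job_done(): hands the job in; it is judged then, once.
Trained networks look in a picture, given as the dict that the camera call returned (one of the last four; its "shot" number tells which), for a name from the list of things; names that differ only in an ending like _2 or _b are one class to them, and where a whole thing is asked for, a point or a joint stands for the part that bears it (a point fixed in the world has none). Each returns a list of dicts, best first, with "score" (0 to 1); they miss things now and then, are a little off and sometimes report something else, mostly with a low value. They report only what shows in the picture. A call takes as long as a camera call. They do not tell look-alikes from the thing itself.
- cams.spot_in(picture, thing): "rect" ([left, top, right, bottom] as shares, 0 to 1, of the picture: columns of its width, rows of its height, round what is visible of it).
- cams.place_of(picture, thing): "point" ([column, row] as shares, 0 to 1, of the picture: columns of its width, rows of its height: a listed point, or the origin of a listed thing).
The state is a dict: "t": time; "joint_positions": joint angles; "joint_vel": joint speeds; "joint_torque": joint torques, N m; "ee_pos": TCP position; "ee_rot": TCP orientation; "contact_force": force on the tool from outside, world axes, zero at the start; "moment": the same for the moment, N m; "width": finger opening in m; "grasp_force": force on a finger pad.
Only numpy, scipy, OpenCV 4.12 (cv2) and the standard library are available. Lean on these libraries where they do the work, as an engineer would, in place of code of your own. Each camera call takes 0.05 s, during which the arm holds its last target. There are 200 camera calls.

## Working session

There is one attempt and no reset: what is moved stays moved. The work goes in short steps, Python scripts to look and compute and a shell command to move; the robot and the scene stay as the last step left them, time stands still between calls to the robot, and variables do not carry over. Pictures are saved under pics/ and viewed, at most 10 in all, crops included, and the job is handed in when it is done.

```bash
mkdir -p pics; cat > h.py <<'E'
import numpy as np, cv2
from cell import sense,cams,bot
def ray(im,px,s=None):
    """px pixel (col,row) -> origin, dir in world"""
    d=np.array([(px[0]-im['cx'])/im['fx'],(px[1]-im['cy'])/im['fy']])
    u=d.copy()
    for _ in range(20): u=d/(1+im['k1']*(u@u))
    v=np.array([u[0],-u[1],-1.])
    if 'world_from_camera' in im: T=np.array(im['world_from_camera'])
    else:
        P=np.eye(4);P[:3,:3]=s['ee_rot'];P[:3,3]=s['ee_pos'];T=P@np.array(im['T_tool_cam'])
    v=T[:3,:3]@v
    return T[:3,3],v/np.linalg.norm(v)
def atz(im,px,z,s=None):
    o,d=ray(im,px,s);return o+d*(z-o[2])/d[2]
def tri(rs):
    A=sum(np.eye(3)-np.outer(d,d) for o,d in rs);b=sum((np.eye(3)-np.outer(d,d))@o for o,d in rs)
    return np.linalg.solve(A,b)
def px(p): return np.array(p)*[560,420]
def save(im,n): cv2.imwrite('pics/'+n,im['frame'][:,:,::-1])
E
python3 - <<'E'
from h import *
s=sense();print(s['ee_rot'],s['ee_pos'])
I={n:cams.get_image(n) for n in ('scene','top','wrist')}
a=[cv2.resize(I[n]['frame'],(800,600))[:,:,::-1] for n in I]
for n,i in zip(I,a): cv2.imwrite(f'pics/{n}0.png',i)
for n in I:
    for t in ('beaker_mid','basket_mouth','lid_handle','lid_hinge'):
        for r in cams.place_of(I[n],t)[:4]:
            q=px(r['point']);print(n,t,round(r['score'],2),q.round(1),atz(I[n],q,{'beaker_mid':.035,'basket_mouth':.05,'lid_handle':.14,'lid_hinge':.124}[t],s).round(3))
E
```

```text
[[-9.44141412e-01  3.29539270e-01 -9.29611108e-04]
 [ 3.29540382e-01  9.44140190e-01 -1.56161039e-03]
 [ 3.63071260e-04 -1.78072543e-03 -9.99998349e-01]] [0.18094225 0.51883662 0.23048314]
scene beaker_mid 0.91 [227.5 231.6] [0.407 0.19  0.035]
scene beaker_mid 0.7 [258.5 245.1] [0.45  0.067 0.035]
scene beaker_mid 0.63 [200.6 203.3] [0.409 0.438 0.035]
scene beaker_mid 0.59 [198.8 192.6] [0.437 0.536 0.035]
scene basket_mouth 0.87 [305.6 288.8] [ 0.44  -0.202  0.05 ]
scene lid_handle 0.9 [223.6 185.4] [0.444 0.295 0.14 ]
top beaker_mid 0.84 [172.3 273.1] [0.403 0.421 0.035]
top beaker_mid 0.78 [139.1 257.7] [0.45  0.526 0.035]
top beaker_mid 0.7 [245.1 274.5] [0.401 0.196 0.035]
top beaker_mid 0.46 [282.4 255.3] [0.462 0.08  0.035]
top basket_mouth 0.93 [374.1 261.3] [ 0.447 -0.202  0.05 ]
top basket_mouth 0.46 [266.7 212.5] [0.594 0.131 0.05 ]
top lid_handle 0.97 [204.6 257.9] [0.452 0.309 0.14 ]
top lid_hinge 0.77 [197.2 197.4] [0.631 0.337 0.124]
wrist beaker_mid 0.55 [362.7 392.5] [0.444 0.527 0.035]
```

View pics/scene0.png

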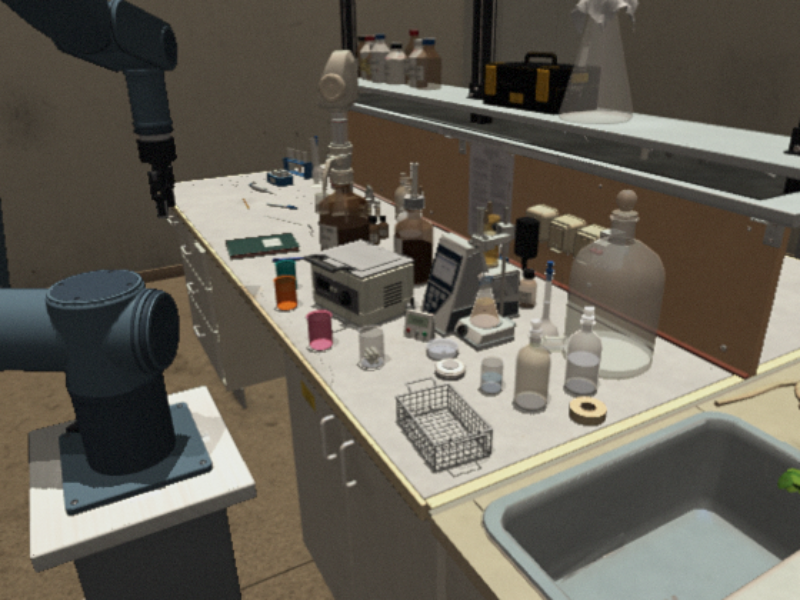

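View pics/top0.png

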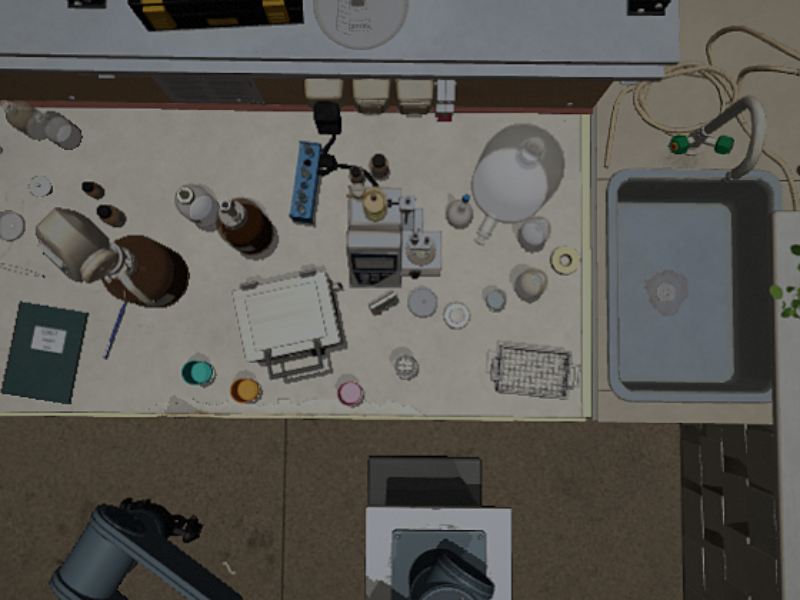

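Candidates for the beaker in the scene view (pixels in the 800x600 picture): the clear one with white bars at (371,347), pink (319,330), orange (286,292) and turquoise (286,268). The half-filled one at (491,374) is the smaller beaker. The clear one with bars at (371,347), top view (405,366), fits the description. I'll confirm it in a crop and triangulate.

```bash
python3 - <<'E'
from h import *
I={n:cams.get_image(n) for n in ('scene','top')}
G={'beaker_mid':(.455,.073,.035),'basket_mouth':(.444,-.202,.05),'lid_handle':(.448,.302,.14)}
for t,g in G.items():
    R=[]
    for n in I:
        best=min(cams.place_of(I[n],t),key=lambda r:np.linalg.norm(atz(I[n],px(r['point']),g[2])-g))
        R.append(ray(I[n],px(best['point'])))
    print(t,tri(R).round(4))
for t in ('lid_hinge','count_timer','small_beaker','bottle_a','dish','tape'):
    for r in cams.place_of(I['top'],t)[:2]: print(t,round(r['score'],2),atz(I['top'],px(r['point']),.124 if 'lid' in t else 0).round(3))
# cleaner lid corners from top pixels
k=.7
for c in ((330,275),(342,347),(232,289),(244,361),(270,369),(326,361)): print(c,atz(I['top'],(c[0]*k,c[1]*k),.126).round(3))
f=I['scene']['frame'][180:330,190:380]; g=I['top']['frame'][180:300,150:410]
a=cv2.resize(f,(532,420),interpolation=2)[:,:,::-1]
cv2.imwrite('pics/crop1.png',a); cv2.imwrite('pics/crop2.png',cv2.resize(g,(780,360),interpolation=2)[:,:,::-1])
E
```

```text
beaker_mid [0.4587 0.0748 0.0369]
basket_mouth [ 0.4466 -0.1988  0.0475]
lid_handle [0.4506 0.3036 0.1364]
lid_hinge 0.66 [0.633 0.344 0.124]
count_timer 0.65 [0.603 0.126 0.   ]
small_beaker 0.73 [0.642 0.362 0.   ]
small_beaker 0.6 [ 0.606 -0.123  0.   ]
bottle_a 0.83 [ 0.645 -0.186  0.   ]
bottle_a 0.61 [ 0.748 -0.203  0.   ]
dish 0.74 [0.596 0.042 0.   ]
tape 0.76 [ 0.7  -0.28  0.  ]
(330, 275) [0.646 0.236 0.126]
(342, 347) [0.497 0.209 0.126]
(232, 289) [0.615 0.439 0.126]
(244, 361) [0.466 0.41  0.126]
(270, 369) [0.45  0.356 0.126]
(326, 361) [0.468 0.242 0.126]
```

View pics/crop1.png

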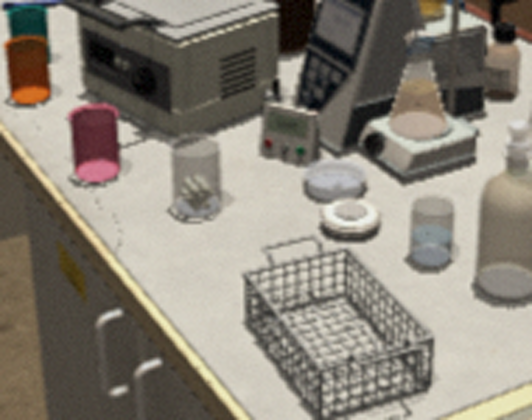

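View pics/crop2.png

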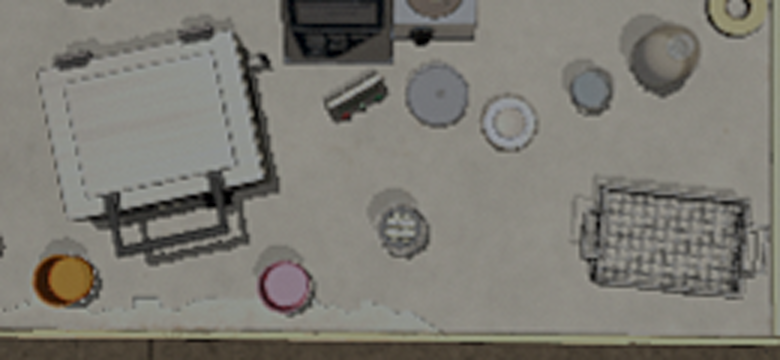

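The clear beaker with bars at crop (195,180), scene (259,243), is the right one. I'm going above it, with the fingers closing front to back relative to the cleaner.

```bash
python3 -m crank '[[[-409,-328,0],1.04,85],[[-409,-328,0],1.04,85],[[-409,-328,0],1.04,85],[[-409,-328,0],1.04,85],[[-409,-328,0],1.04,85],[[-409,-328,0],1.04,85],[[-409,-328,0],1.04,85],[[-409,-328,0],1.04,85],[[-409,-328,0],1.04,85],[[-409,-328,0],1.04,85],[[-409,-328,0],1.04,85],[[-409,-328,60],1.04,85],[[-409,-328,60],1.04,85],[[-409,-328,60],1.04,85]]'
python3 - <<'E'
from h import *
s=sense();w=cams.get_image('wrist')
print(s['t'],np.array(s['ee_rot']).round(3),np.array(s['ee_pos']).round(4),np.round(s['joint_positions'],1))
for r in cams.place_of(w,'beaker_mid'): print(r,atz(w,px(r['point']),.035,s).round(4))
for r in cams.spot_in(w,'beaker_mid'): print(r)
save(w,'w1.png')
E
```

```text
t: 2.85
ee_pos: [0.4575, 0.075, 0.1698]
ee_rot: [[-0.194, 0.981, -0.005], [0.981, 0.194, 0.0], [0.002, -0.005, -1.0]]
contact_force: [-0.3, -0.1, -0.1]
width: 0.0851
grasp_force: 0.0
2.85 [[-0.194  0.981 -0.005]
 [ 0.981  0.194  0.   ]
 [ 0.002 -0.005 -1.   ]] [0.4575 0.075  0.1698] [ -4.5   9.2 104.3   0.   66.8 -15.7]
{'point': [0.4214, 0.0393], 'score': 0.85} [0.4021 0.1961 0.035 ]
{'point': [0.5125, 0.4657], 'score': 0.74} [0.4625 0.0772 0.035 ]
{'point': [0.4954, 0.4555], 'score': 0.61} [0.4543 0.0792 0.035 ]
{'point': [0.8013, 0.3848], 'score': 0.58} [0.5796 0.1279 0.035 ]
{'rect': [0.4427, 0.3795, 0.5777, 0.576], 'score': 0.95}
{'rect': [0.3262, 0.0005, 0.4832, 0.136], 'score': 0.88}
```

View pics/w1.png

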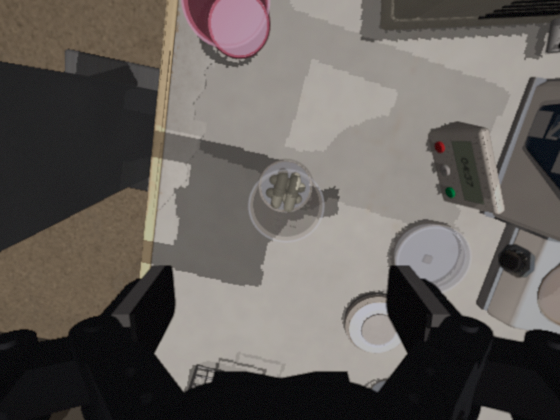

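The wrist view shows the bar-filled beaker with its rim at (286,202) and foot at (285,188), between the fingers, and nothing in the way. I'm lowering and gripping.

```bash
python3 -m crank '[[[2,3,50],0,85],[[2,3,100],0,85],[[2,3,144],0,85],[[2,3,144],0,85],[[2,3,144],0,45],[[2,3,144],0,45],[[2,3,144],0,45],[[2,3,144],0,45],[[2,3,144],0,45],[[2,3,144],0,45]]'
```

```text
t: 4.0
ee_pos: [0.4642, 0.0774, 0.0305]
ee_rot: [[-0.194, 0.981, 0.006], [0.981, 0.194, -0.0], [-0.002, 0.006, -1.0]]
contact_force: [-1.6, 0.5, 5.0]
width: 0.052
grasp_force: 61.4
```

```bash
python3 -m crank '[[[0,0,-30],0,45],[[0,0,-70],0,45],[[0,10,-104],0,45],[[15,35,-104],0,45],[[30,70,-104],0,45],[[45,100,-104],0,45],[[52,111,-104],0,45],[[52,111,-104],0,45]]'
python3 - <<'E'
from h import *
I={n:cams.get_image(n) for n in ('scene','top')}
for n in I:
    for r in cams.spot_in(I[n],'cleaner_lid')[:2]: print(n,r)
a=cv2.resize(I['scene']['frame'][150:300,190:340],(400,400),interpolation=2);b=cv2.resize(I['top']['frame'][160:300,150:290],(400,400),interpolation=2)
cv2.imwrite('pics/c3.png',np.hstack([a,b])[:,:,::-1])
E
```

```text
t: 4.8
ee_pos: [0.5619, 0.1509, 0.1329]
ee_rot: [[-0.195, 0.981, 0.003], [0.981, 0.195, 0.0], [-0.0, 0.003, -1.0]]
contact_force: [0.4, 0.2, -1.8]
width: 0.0516
grasp_force: 63.4
scene {'rect': [0.3857, 0.396, 0.4761, 0.4638], 'score': 0.84}
top {'rect': [0.2882, 0.4474, 0.4075, 0.63], 'score': 0.59}
```

View pics/c3.png

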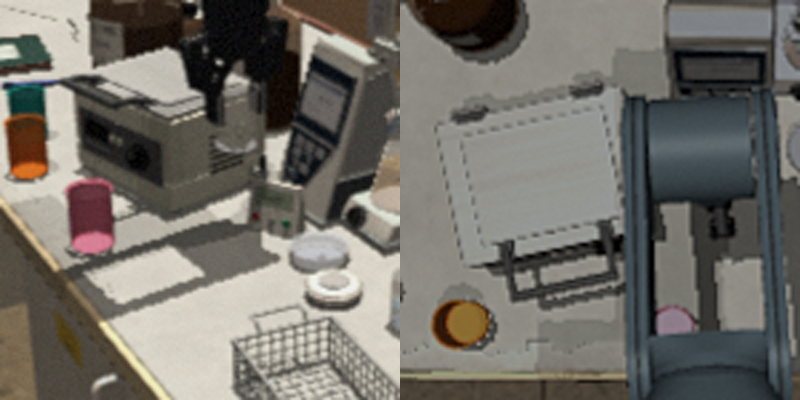

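The left crop shows the beaker held upright at (235,135), just right of the cleaner, with clear space around it. I'll drive its foot over the cleaner's edge in stages.

```bash
python3 -m crank '[[[20,0,0],0,45],[[35,0,0],0,45],[[45,0,0],0,45],[[55,0,0],0,45],[[60,0,0],0,45],[[60,0,0],0,45]]'; python3 -m crank '[[[10,0,0],0,45],[[10,0,0],0,45]]'
python3 - <<'E'
from h import *
I={n:cams.get_image(n) for n in ('scene','wrist')}
a=cv2.resize(I['scene']['frame'][160:250,200:290],(400,400),interpolation=2);b=cv2.resize(I['wrist']['frame'],(400,300),interpolation=2)
b=np.vstack([b,np.zeros((100,400,3),np.uint8)])
cv2.imwrite('pics/c4.png',np.hstack([a,b])[:,:,::-1])
E
```

```text
t: 5.6
ee_pos: [0.5501, 0.2057, 0.1332]
ee_rot: [[-0.195, 0.981, 0.003], [0.981, 0.195, -0.006], [-0.007, 0.002, -1.0]]
contact_force: [-0.1, -12.3, 8.8]
width: 0.052
grasp_force: 61.7
t: 5.8
ee_pos: [0.5492, 0.2155, 0.1343]
ee_rot: [[-0.195, 0.981, 0.005], [0.981, 0.195, -0.006], [-0.007, 0.004, -1.0]]
contact_force: [-0.0, -13.1, 12.1]
width: 0.0514
grasp_force: 60.1
```

View pics/c4.png

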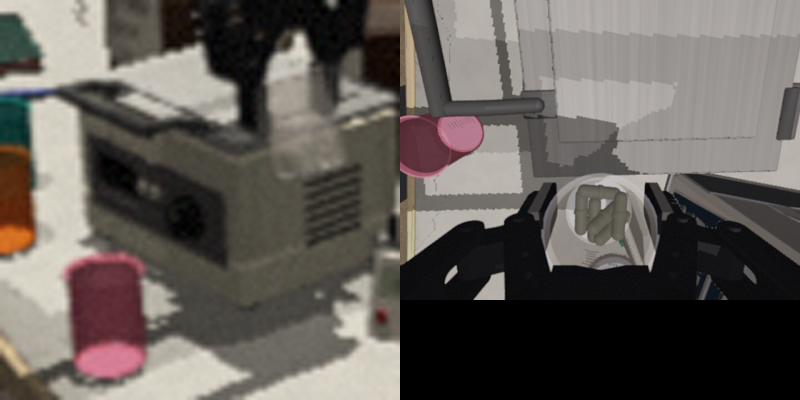

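It works: the beaker pivots in the pads at about 15 N, and the bars have collected at its foot. Continuing.

```bash
python3 -m crank '[[[10,0,0],0,45],[[20,0,0],0,45],[[30,0,0],0,45],[[38,0,0],0,45],[[38,0,0],0,45]]'
python3 - <<'E'
from h import *
I={n:cams.get_image(n) for n in ('scene','wrist')}
a=cv2.resize(I['scene']['frame'][150:240,200:290],(400,400),interpolation=2);b=cv2.resize(I['wrist']['frame'],(400,300),interpolation=2)
b=np.vstack([b,np.zeros((100,400,3),np.uint8)])
cv2.imwrite('pics/c5.png',np.hstack([a,b])[:,:,::-1])
E
```

```text
t: 6.4
ee_pos: [0.5408, 0.2555, 0.133]
ee_rot: [[-0.195, 0.981, 0.003], [0.981, 0.195, -0.002], [-0.002, 0.003, -1.0]]
contact_force: [-0.4, -3.1, 7.5]
width: 0.0516
grasp_force: 62.5
```

View pics/c5.png

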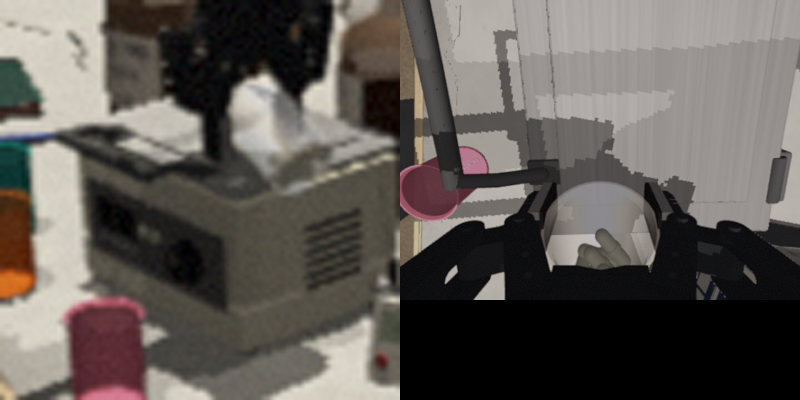

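The wrist crop shows the mouth up front at (600,215) and the bars at the foot at (610,250), so it is tilted about 75-80°. I'm lifting off and carrying it smoothly to the basket, turning so the foot points to the far wall.

```bash
python3 -m crank '[[[0,0,-12],0,45],[[0,0,-35],0,45],[[0,0,-60],0,45],[[-7,-2,-60],0,45],[[-20,-7,-60],-0.07,45],[[-39,-15,-60],-0.16,45],[[-65,-25,-60],-0.25,45],[[-98,-37,-60],-0.35,45],[[-136,-51,-60],-0.45,45],[[-173,-65,-60],-0.55,45],[[-210,-79,-60],-0.65,45],[[-248,-94,-60],-0.75,45],[[-285,-108,-60],-0.85,45],[[-323,-122,-60],-0.95,45],[[-355,-134,-60],-1.05,45],[[-381,-144,-60],-1.15,45],[[-401,-151,-60],-1.22,45],[[-414,-156,-60],-1.27,45],[[-424,-160,-60],-1.27,45],[[-433,-164,-60],-1.27,45]]'
python3 - <<'E'
from h import *
s=sense();print(s['t'],np.array(s['ee_pos']).round(4),np.array(s['ee_rot'])[:2,0].round(3))
I={n:cams.get_image(n) for n in ('scene','top','wrist')}
R=[]
for n in I:
    for t in ('basket_mouth','bar_0','beaker_mid'):
        for r in cams.place_of(I[n],t)[:7]:
            if r['score']>.3:print(n,t,round(r['score'],2),px(r['point']).round(1),atz(I[n],px(r['point']),.05 if 'basket' in t else .19,s).round(3))
a=cv2.resize(I['scene']['frame'][200:330,230:360],(400,400),interpolation=2);b=cv2.resize(I['wrist']['frame'],(400,300),interpolation=2)
c=cv2.resize(I['top']['frame'][210:310,310:430],(400,300),interpolation=2)
b=np.vstack([b,c])
cv2.imwrite('pics/c6.png',np.hstack([cv2.resize(a,(400,600)),b])[:,:,::-1])
E
```

```text
t: 8.5
ee_pos: [0.4621, -0.201, 0.1907]
ee_rot: [[-0.994, 0.107, -0.001], [0.107, 0.994, 0.001], [0.001, 0.001, -1.0]]
contact_force: [0.9, 0.8, -1.0]
width: 0.0514
grasp_force: 62.8
8.5 [ 0.4621 -0.201   0.1907] [-0.994  0.107]
scene basket_mouth 0.79 [306.4 287. ] [ 0.445 -0.197  0.05 ]
scene basket_mouth 0.33 [293.1 234.5] [0.551 0.049 0.05 ]
scene beaker_mid 0.79 [325.1 220.2] [ 0.515 -0.163  0.19 ]
scene beaker_mid 0.63 [199.9 206.4] [0.291 0.062 0.19 ]
scene beaker_mid 0.57 [229.  231.1] [ 0.301 -0.103  0.19 ]
scene beaker_mid 0.51 [199.1 195.4] [0.314 0.133 0.19 ]
top basket_mouth 0.84 [377.  260.2] [ 0.451 -0.211  0.05 ]
top beaker_mid 0.72 [385.3 247. ] [ 0.489 -0.208  0.19 ]
top beaker_mid 0.67 [135.5 258.6] [0.448 0.497 0.19 ]
top beaker_mid 0.61 [196.2 196.5] [0.626 0.33  0.19 ]
top beaker_mid 0.6 [246.2 272.5] [0.412 0.184 0.19 ]
top beaker_mid 0.6 [169.5 274.8] [0.404 0.4   0.19 ]
wrist basket_mouth 0.76 [277.7 180.1] [ 0.45  -0.202  0.05 ]
wrist basket_mouth 0.44 [249.9 378.8] [ 0.637 -0.249  0.05 ]
wrist bar_0 0.87 [280.6 358.7] [ 0.508 -0.206  0.19 ]
wrist bar_0 0.78 [301.1 338. ] [ 0.498 -0.195  0.19 ]
wrist bar_0 0.78 [278.  348.6] [ 0.502 -0.206  0.19 ]
wrist bar_0 0.58 [254.9 379.8] [ 0.518 -0.219  0.19 ]
wrist bar_0 0.57 [306.3 370.3] [ 0.515 -0.194  0.19 ]
```

View pics/c6.png

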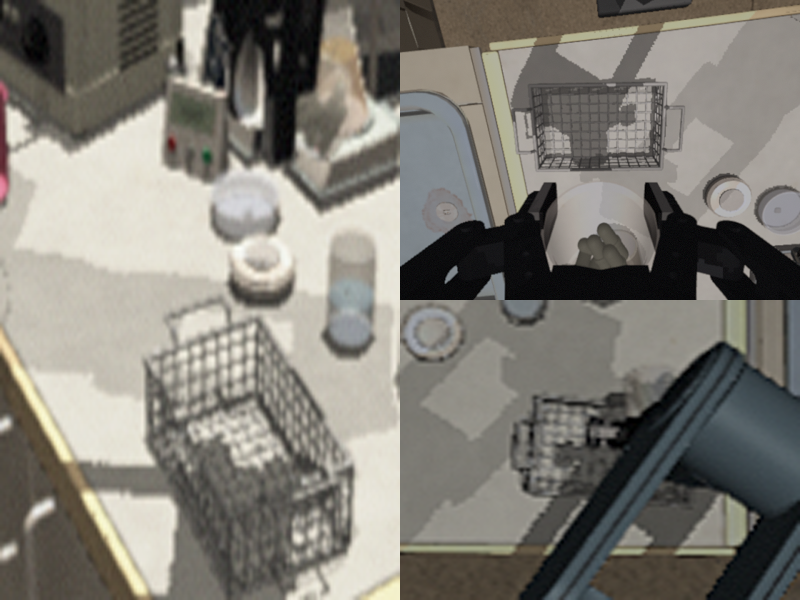

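The view shows the bars still at the foot (wrist crop (605,250)), and the basket aligned with the tool (wrist crop rows 83-168). I'll work out where the far rim is from those pixels.

```bash
python3 - <<'E'
from h import *
s=sense();w=cams.get_image('wrist')
for q in ((278,116),(278,235),(182,180),(374,180)): print(q,atz(w,q,.05,s).round(4))
r=cams.spot_in(w,'basket_mouth');print(r[:1], px(r[0]['rect'][:2]),px(r[0]['rect'][2:]))
E
```

```text
(278, 116) [ 0.4013 -0.1955  0.05  ]
(278, 235) [ 0.498  -0.2059  0.05  ]
(182, 180) [ 0.4429 -0.2779  0.05  ]
(374, 180) [ 0.4593 -0.1238  0.05  ]
[{'rect': [0.2704, 0.271, 0.7075, 0.5705], 'score': 0.96}] [151.424 113.82 ] [396.2  239.61]
```

```bash
python3 -m crank '[[[0,0,20],0,45],[[0,0,50],0,45],[[0,0,80],0,45],[[0,0,105],0,45],[[0,0,122],0,45],[[0,0,131],0,45],[[0,0,131],0,45]]';  python3 -m crank '[[[1,0,3],0,45],[[3,0,6],0,45],[[5,0,9],0,45],[[6,0,12],0,45],[[6,0,12],0,45]]'; python3 - <<'E'
from h import *
s=sense();w=cams.get_image('wrist')
for r in cams.place_of(w,'basket_mouth')[:1]: print(atz(w,px(r['point']),.05,s).round(4))
r=cams.spot_in(w,'basket_mouth')[:1];print(r,[atz(w,px(r[0]['rect'][:2]),.05,s).round(3)])
for r in cams.place_of(w,'bar_0')[:8]: print('bar',round(r['score'],2),px(r['point']).round(),atz(w,px(r['point']),.06,s).round(3))
E
```

```text
t: 9.9
ee_pos: [0.4635, -0.2009, 0.0601]
ee_rot: [[-0.994, 0.106, 0.001], [0.106, 0.994, -0.0], [-0.001, 0.0, -1.0]]
contact_force: [1.5, -0.7, -0.1]
width: 0.0514
grasp_force: 62.9
t: 10.4
ee_pos: [0.4577, -0.201, 0.0507]
ee_rot: [[-0.994, 0.105, 0.003], [0.105, 0.994, -0.003], [-0.003, -0.002, -1.0]]
contact_force: [-3.6, 1.9, 13.0]
width: 0.0515
grasp_force: 63.6
[ 0.4519 -0.203   0.05  ]
[{'rect': [0.0587, 0.3024, 0.9223, 0.7698], 'score': 0.96}] [array([ 0.388, -0.29 ,  0.05 ])]
bar 0.73 [300. 358.] [ 0.496 -0.196  0.06 ]
bar 0.72 [278. 376.] [ 0.504 -0.207  0.06 ]
bar 0.65 [286. 379.] [ 0.506 -0.204  0.06 ]
```

Pressing on the rim gives 13 N down and only 4 N sideways, and the basket stays put. Going on.

```bash
python3 -m crank '[[[2,0,4],0,45],[[4,0,8],0,45],[[6,0,12],0,45],[[6,0,12],0,45]]'; python3 - <<'E'
from h import *
s=sense();w=cams.get_image('wrist')
for r in cams.place_of(w,'basket_mouth')[:1]: print(atz(w,px(r['point']),.05,s).round(4))
for r in cams.place_of(w,'bar_0')[:8]: print('bar',round(r['score'],2),px(r['point']).round(),atz(w,px(r['point']),.03,s).round(3))
E
python3 -m crank '[[[2,0,4],0,45],[[4,0,8],0,45],[[6,0,11],0,45],[[6,0,11],0,45]]'; python3 - <<'E'
from h import *
s=sense();w=cams.get_image('wrist')
for r in cams.place_of(w,'basket_mouth')[:1]: print(atz(w,px(r['point']),.05,s).round(4))
for r in cams.place_of(w,'bar_0')[:8]: print('bar',round(r['score'],2),px(r['point']).round(),atz(w,px(r['point']),.03,s).round(3))
save(w,'w7.png')
E
```

```text
t: 11.0
ee_pos: [0.4511, -0.2003, 0.0381]
ee_rot: [[-0.994, 0.105, 0.002], [0.105, 0.994, -0.002], [-0.002, -0.002, -1.0]]
contact_force: [-3.9, 0.4, 10.0]
width: 0.0516
grasp_force: 63.9
t: 11.55
ee_pos: [0.4462, -0.1997, 0.0272]
ee_rot: [[-0.994, 0.106, 0.004], [0.106, 0.994, -0.002], [-0.004, -0.002, -1.0]]
contact_force: [-0.5, 1.5, 7.7]
width: 0.0517
grasp_force: 62.9
```

```bash
python3 -m crank '[[[0,0,0],0,45],[[0,0,0],0,45],[[0,0,0],0,45]]'; python3 - <<'E'
from h import *
s=sense()
for n in ('scene','top','wrist'):
    w=cams.get_image(n)
    for t in ('basket_mouth','bar_0','beaker_mid'):
        for r in cams.place_of(w,t)[:6]: print(n,t,round(r['score'],2),px(r['point']).round(),atz(w,px(r['point']),.05 if t[1]=='a' and t[2]=='s' else .01,s).round(3))
    save(w,n+'7.png')
    if n!='top': f=w['frame']; 
    if n=='scene': a=cv2.resize(f[235:335,250:360],(400,400),interpolation=2)
    if n=='wrist': b=cv2.resize(f,(400,400))
cv2.imwrite('pics/c7.png',np.hstack([a,b])[:,:,::-1])
E
```

```text
t: 12.0
ee_pos: [0.4463, -0.1997, 0.0274]
ee_rot: [[-0.994, 0.105, 0.003], [0.105, 0.994, -0.002], [-0.004, -0.002, -1.0]]
contact_force: [-0.6, 0.9, 6.3]
width: 0.0517
grasp_force: 62.9
scene basket_mouth 0.93 [308. 291.] [ 0.439 -0.212  0.05 ]
scene basket_mouth 0.29 [316. 278.] [ 0.484 -0.175  0.05 ]
scene bar_0 0.37 [345. 269.] [ 0.608 -0.124  0.01 ]
scene beaker_mid 0.86 [226. 234.] [0.415 0.227 0.01 ]
scene beaker_mid 0.71 [317. 278.] [ 0.521 -0.126  0.01 ]
scene beaker_mid 0.66 [197. 192.] [0.452 0.607 0.01 ]
scene beaker_mid 0.65 [201. 204.] [0.428 0.489 0.01 ]
top basket_mouth 0.85 [374. 258.] [ 0.456 -0.201  0.05 ]
top beaker_mid 0.64 [247. 271.] [0.413 0.192 0.01 ]
top beaker_mid 0.64 [139. 258.] [0.448 0.533 0.01 ]
top beaker_mid 0.42 [374. 254.] [ 0.471 -0.209  0.01 ]
```

```bash
python3 -m crank '[[[0,0,-20],0,45],[[0,0,-45],0,45],[[-20,0,-70],0,45],[[-40,0,-85],0,45],[[-40,0,-85],0,45]]'; python3 - <<'E'
from h import *
s=sense()
im={}
for n in ('scene','top','wrist'):
    w=cams.get_image(n);im[n]=w['frame']
    for t in ('basket_mouth','bar_0'):
        for r in cams.place_of(w,t)[:8]: print(n,t,round(r['score'],2),px(r['point']).round(),atz(w,px(r['point']),.05 if t[2]=='s' else .01,s).round(3))
E
```

```text
t: 13.1
ee_pos: [0.4884, -0.2049, 0.1139]
ee_rot: [[-0.994, 0.105, 0.007], [0.105, 0.994, -0.005], [-0.008, -0.004, -1.0]]
contact_force: [-0.7, -0.2, -0.7]
width: 0.0518
grasp_force: 62.8
scene basket_mouth 0.61 [306. 284.] [ 0.45  -0.185  0.05 ]
scene bar_0 0.54 [328. 244.] [0.646 0.012 0.01 ]
top basket_mouth 0.86 [375. 259.] [ 0.454 -0.204  0.05 ]
top bar_0 0.39 [345. 211.] [ 0.606 -0.118  0.01 ]
wrist basket_mouth 0.83 [273. 174.] [ 0.458 -0.206  0.05 ]
wrist bar_0 0.84 [300. 325.] [ 0.588 -0.2    0.01 ]
```

```bash
python3 - <<'E'
from h import *
w=cams.get_image('wrist')['frame'];c=cams.get_image('scene')['frame']
a=cv2.resize(c[200:330,250:360],(320,600),interpolation=2)
b=np.vstack([cv2.resize(w[80:300,130:430],(480,300)),cv2.resize(w[220:420,130:430],(480,300),interpolation=2)])
cv2.imwrite('pics/c8.png',np.hstack([a,b])[:,:,::-1])
E
```

```text
(no output)
```

View pics/c8.png

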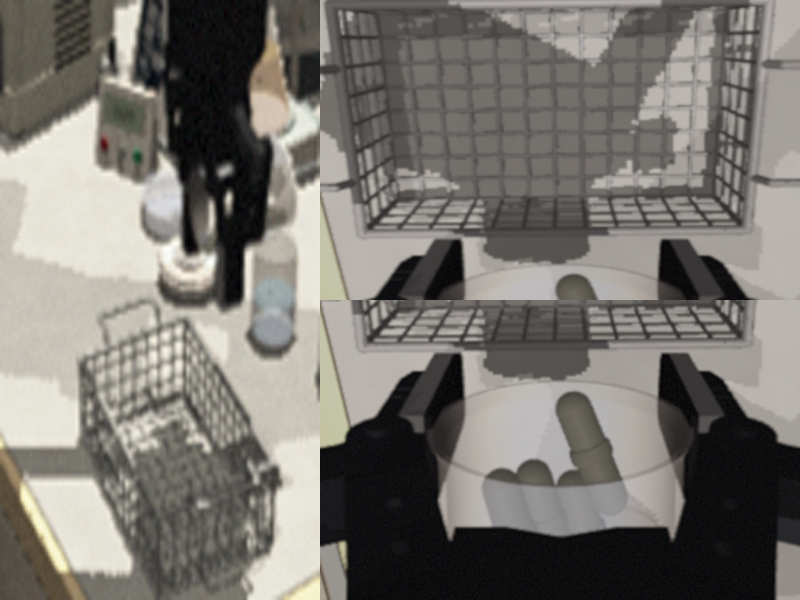

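The picture shows the basket empty, and all bars still in the beaker with one slid towards the mouth (wrist crop (585,440)). The tilt is not yet enough, so I press deeper on the rim.

```bash
python3 -m crank '[[[15,0,15],0,45],[[33,0,45],0,45],[[33,0,62],0,45],[[33,0,68],0,45],[[33,0,74],0,45],[[34,0,80],0,45],[[35,0,86],0,45],[[35,0,86],0,45]]'; python3 -m crank '[[[0,0,5],0,45],[[1,0,10],0,45],[[1,0,10],0,45],[[1,0,10],0,45]]'; python3 - <<'E'
from h import *
s=sense();print(s['t'])
for n in ('top','scene','wrist'):
    w=cams.get_image(n)
    for t in ('basket_mouth','bar_0'):
        for r in cams.place_of(w,t)[:8]: print(n,t,round(r['score'],2),px(r['point']).round(),atz(w,px(r['point']),.05 if t[2]=='s' else .01,s).round(3))
E
```

```text
t: 14.45
ee_pos: [0.4508, -0.2, 0.025]
ee_rot: [[-0.994, 0.105, 0.002], [0.105, 0.994, -0.001], [-0.002, -0.001, -1.0]]
contact_force: [-1.8, 1.0, 5.9]
width: 0.0517
grasp_force: 62.5
t: 14.85
ee_pos: [0.4497, -0.1998, 0.0154]
ee_rot: [[-0.994, 0.105, 0.002], [0.105, 0.994, -0.001], [-0.002, -0.001, -1.0]]
contact_force: [-2.3, 0.6, 5.5]
width: 0.0518
grasp_force: 61.3
14.85
top basket_mouth 0.57 [372. 262.] [ 0.445 -0.197  0.05 ]
scene basket_mouth 0.75 [309. 286.] [ 0.452 -0.195  0.05 ]
scene bar_0 0.61 [308. 308.] [ 0.435 -0.219  0.01 ]
scene bar_0 0.46 [267. 176.] [0.766 0.637 0.01 ]
scene bar_0 0.42 [296. 304.] [ 0.419 -0.193  0.01 ]
wrist bar_0 0.98 [296. 272.] [ 0.454 -0.193  0.01 ]
wrist bar_0 0.87 [291. 265.] [ 0.45  -0.195  0.01 ]
wrist bar_0 0.65 [254. 235.] [ 0.434 -0.21   0.01 ]
wrist bar_0 0.63 [273. 206.] [ 0.422 -0.2    0.01 ]
```

Bars are now appearing in the basket. A small lift with a shake, then look.

```bash
python3 -m crank '[[[0,0,0],0,45],[[0,0,-15],0,45],[[0,0,-20],0,45],[[-15,0,-20],0,45],[[5,0,-20],0,45],[[-15,0,-20],0,45],[[5,0,-25],0,45],[[0,0,-60],0,45],[[-10,0,-95],0,45],[[-35,0,-95],0,45],[[-35,0,-95],0,45]]'; python3 - <<'E'
from h import *
s=sense()
for n in ('wrist','scene'):
    w=cams.get_image(n);save(w,n+'9.png')
    for t in ('basket_mouth','bar_0'):
        for r in cams.place_of(w,t)[:9]: print(n,t,round(r['score'],2),px(r['point']).round(),atz(w,px(r['point']),.05 if t[2]=='s' else .01,s).round(3))
    if n=='wrist':
        for r in cams.spot_in(w,'bar_0')[:9]: print(round(r['score'],2),(np.array(r['rect'])*[560,420,560,420]).round())
E
```

```text
t: 16.4
ee_pos: [0.4874, -0.2045, 0.1114]
ee_rot: [[-0.994, 0.105, 0.006], [0.105, 0.994, -0.004], [-0.007, -0.003, -1.0]]
contact_force: [-0.6, 0.1, -1.3]
width: 0.0516
grasp_force: 63.0
wrist basket_mouth 0.85 [277. 162.] [ 0.45  -0.202  0.05 ]
wrist bar_0 0.84 [292. 164.] [ 0.458 -0.194  0.01 ]
wrist bar_0 0.83 [313. 145.] [ 0.447 -0.178  0.01 ]
wrist bar_0 0.79 [274. 111.] [ 0.422 -0.202  0.01 ]
wrist bar_0 0.75 [286.  94.] [ 0.412 -0.193  0.01 ]
wrist bar_0 0.74 [322. 116.] [ 0.429 -0.171  0.01 ]
wrist bar_0 0.7 [263. 133.] [ 0.435 -0.211  0.01 ]
0.91 [243. 124. 285. 143.]
0.89 [264.  82. 314.  97.]
0.89 [257.  93. 298. 129.]
0.83 [269. 154. 316. 178.]
0.6 [297. 127. 330. 167.]
0.6 [309.  91. 330. 138.]
scene basket_mouth 0.63 [311. 284.] [ 0.461 -0.19   0.05 ]
scene basket_mouth 0.6 [307. 246.] [ 0.55  -0.031  0.05 ]
scene bar_0 0.63 [307. 246.] [0.59  0.034 0.01 ]
scene bar_0 0.55 [305. 305.] [ 0.436 -0.208  0.01 ]
scene bar_0 0.52 [299. 303.] [ 0.427 -0.193  0.01 ]
scene bar_0 0.5 [295. 298.] [ 0.43  -0.171  0.01 ]
scene bar_0 0.38 [303. 298.] [ 0.445 -0.18   0.01 ]
scene bar_0 0.36 [312. 297.] [ 0.466 -0.191  0.01 ]
```

All six bars lie in the basket, six wrist detections inside it. The beaker is over-tipped in the pads, so I'll lay it on the free bench with its foot towards the cleaner, letting it drop level between the barely opened fingers.

```bash
python3 -m crank '[[[5,20,-10],0,45],[[15,60,-10],-0.15,45],[[27,110,-10],-0.3,45],[[40,160,-10],-0.45,45],[[52,210,-10],-0.6,45],[[65,259,-10],-0.75,45],[[65,259,0],-0.9,45],[[65,259,30],-1.05,45],[[65,259,60],-1.2,45],[[65,259,80],-1.35,45],[[65,259,92],-1.4,45],[[65,259,98],-1.4,45],[[65,259,98],-1.4,45]]'; python3 -m crank '[[[0,0,0],0,60],[[0,0,0],0,60],[[0,0,0],0,60],[[0,0,0],0,60],[[0,0,0],0,60]]'; python3 - <<'E'
from h import *
s=sense()
w=cams.get_image('wrist');save(w,'w10.png')
for r in cams.spot_in(w,'beaker_mid')[:3]: print(r)
for n in ('top','scene'):
    w=cams.get_image(n)
    for r in cams.spot_in(w,'beaker_mid')[:6]: print(n,round(r['score'],2),atz(w,px((np.array(r['rect'][:2])+r['rect'][2:])/2),.025).round(3),(np.array(r['rect'])*[560,420,560,420]).round())
E
```

```text
t: 18.05
ee_pos: [0.4456, 0.0614, 0.0107]
ee_rot: [[-0.275, -0.961, -0.002], [-0.961, 0.275, 0.0], [0.0, 0.002, -1.0]]
contact_force: [0.4, 0.7, -0.2]
width: 0.0516
grasp_force: 63.0
t: 18.55
ee_pos: [0.4466, 0.0615, 0.0116]
ee_rot: [[-0.273, -0.962, 0.001], [-0.962, 0.273, -0.0], [-0.0, -0.001, -1.0]]
contact_force: [-0.6, 0.5, -0.0]
width: 0.0599
grasp_force: 0.0
{'rect': [0.3811, 0.6226, 0.6262, 0.8983], 'score': 0.96}
top 0.8 [0.44  0.534 0.025] [126. 250. 148. 271.]
top 0.58 [0.406 0.204 0.025] [235. 262. 251. 283.]
top 0.57 [0.393 0.434 0.025] [159. 268. 179. 284.]
scene 0.77 [0.45  0.086 0.025] [245. 233. 266. 258.]
scene 0.74 [0.408 0.207 0.025] [218. 219. 234. 245.]
scene 0.71 [0.416 0.455 0.025] [192. 191. 210. 217.]
scene 0.67 [0.46  0.611 0.025] [192. 182. 204. 193.]
```

```bash
python3 -m crank '[[[0,0,0],0,85],[[0,0,0],0,85],[[0,0,-30],0,85],[[0,0,-75],0,85],[[0,0,-120],0,85],[[0,0,-160],0,85],[[0,0,-160],0,85],[[0,0,-160],0,85]]'; python3 - <<'E'
from h import *
s=sense()
w=cams.get_image('wrist');save(w,'w11.png')
for r in cams.spot_in(w,'beaker_mid')[:4]:
    q=np.array(r['rect'])*[560,420,560,420]
    print(round(r['score'],2),q.round(),atz(w,q[:2],.027,s).round(3),atz(w,q[2:],.027,s).round(3))
for r in cams.place_of(w,'beaker_mid')[:4]:print(round(r['score'],2),px(r['point']),atz(w,px(r['point']),.027,s).round(3))
for n in ('top','scene'):
    w=cams.get_image(n)
    for r in cams.spot_in(w,'beaker_mid')[:6]: print(n,round(r['score'],2),atz(w,px((np.array(r['rect'][:2])+r['rect'][2:])/2),.025).round(3),(np.array(r['rect'])*[560,420,560,420]).round())
E
```

```text
t: 19.65
ee_pos: [0.4468, 0.0615, 0.1721]
ee_rot: [[-0.273, -0.962, 0.002], [-0.962, 0.273, -0.0], [-0.0, -0.002, -1.0]]
contact_force: [-0.1, -0.3, -1.3]
width: 0.0853
grasp_force: 0.0
0.82 [250. 188. 314. 285.] [0.471 0.05  0.027] [0.442 0.15  0.027]
0.82 [342. 284. 407. 378.] [0.418 0.155 0.027] [0.381 0.269 0.027]
0.83 [374.416 327.096] [0.399 0.206 0.027]
0.75 [283.024 235.116] [0.456 0.097 0.027]
top 0.69 [0.389 0.426 0.025] [161. 267. 182. 288.]
top 0.25 [0.546 0.339 0.025] [163. 188. 237. 267.]
scene 0.87 [0.452 0.09  0.025] [247. 230. 265. 259.]
scene 0.86 [0.41  0.216 0.025] [217. 218. 234. 244.]
scene 0.79 [0.407 0.453 0.025] [189. 193. 208. 216.]
scene 0.57 [0.457 0.622 0.025] [189. 180. 205. 194.]
```

```bash
cat >> h.py <<'E'
def proj(im,P,s=None):
    if 'world_from_camera' in im: T=np.array(im['world_from_camera'])
    else:
        Q=np.eye(4);Q[:3,:3]=s['ee_rot'];Q[:3,3]=s['ee_pos'];T=Q@np.array(im['T_tool_cam'])
    p=(np.asarray(P)-T[:3,3])@T[:3,:3]
    u=np.c_[p[:,0]/-p[:,2],-p[:,1]/-p[:,2]];u=u*(1+im['k1']*(u**2).sum(1,keepdims=True))
    return u*[im['fx'],im['fy']]+[im['cx'],im['cy']]
def cup(c,az,up=False):
    """surface points; c=centre xy; az foot direction deg"""
    t=np.linspace(0,6.283,40);o=[]
    for l,r in ((-.035,.027),(.035,.024)):   # mouth, foot
        for a in t:
            if up:o.append([c[0]+r*np.cos(a),c[1]+r*np.sin(a),.035-l])
            else:
                f=np.array([np.cos(np.radians(az)),np.sin(np.radians(az)),0]);g=np.array([-f[1],f[0],0])
                o.append(np.array([*c,.0255])+l*f+r*np.cos(a)*g+[0,0,r*np.sin(a)])
    return np.array(o)
E
python3 - <<'E'
from h import *
from scipy.optimize import least_squares
s=sense();w=cams.get_image('wrist');c=cams.get_image('scene')
k=np.array([560,420,560,420])
rw=min((np.array(r['rect'])*k for r in cams.spot_in(w,'beaker_mid')),key=lambda q:abs(q[0]-250))
rc=min((np.array(r['rect'])*k for r in cams.spot_in(c,'beaker_mid')),key=lambda q:abs(q[0]-247))
print(rw,rc, np.array(s['ee_pos'])+np.array(s['ee_rot'])@np.array(w['T_tool_cam'])[:3,3])
bb=lambda p:np.r_[p.min(0),p.max(0)]
for up in (0,1):
  for a0 in ((0,60,74,90,120,240) if not up else (0,)):
    f=lambda v:np.r_[(bb(proj(w,cup(v[:2],v[2],up),s))-rw)/3,bb(proj(c,cup(v[:2],v[2],up)))-rc]
    r=least_squares(f,[.455,.095,a0],x_scale=[.01,.01,20],diff_step=1e-3)
    print(up,a0,r.x.round(3),round(r.cost,1),r.fun.round(1))
E
```

```text
[247.072 190.218 312.2   283.794] [244.496 231.084 265.328 257.88 ] [ 0.42779045 -0.0048604   0.31295876]
0 0 [ 0.456  0.099 -4.136] 57.5 [-4.3  3.   5.4 -3.3 -3.7  1.1  4.8 -3.1]
0 60 [ 0.456  0.097 65.253] 6.0 [ 0.  -0.9  2.3  0.8  2.  -0.8  0.5 -0.4]
0 74 [ 0.453  0.097 77.265] 2.8 [ 0.7 -0.7  0.8  0.6 -0.2 -0.5  1.8 -0.3]
0 90 [ 0.453  0.097 77.269] 2.8 [ 0.7 -0.7  0.8  0.6 -0.2 -0.5  1.8 -0.3]
0 120 [ 0.453  0.097 77.269] 2.8 [ 0.7 -0.7  0.8  0.6 -0.2 -0.5  1.8 -0.3]
0 240 [4.54000e-01 9.50000e-02 2.51201e+02] 2.6 [ 0.7 -1.2  0.4  0.4  0.6 -1.3  0.4 -0.9]
1 0 [0.452 0.088 0.   ] 16.6 [-0.7  0.1  2.3 -1.9  1.5 -4.5 -0.1 -1.1]
```

It lies on its side at (0.453, 0.097), with the axis at about 76°. I'm turning the gripper half round for wrist range and regripping near the mouth.

```bash
R='[[-15,3,0],3.14,85]'; python3 -m crank '[[[-15,3,0],1.5,85],[[-15,3,0],1.5,85],[[-15,3,0],1.5,85],[[-15,3,0],1.5,85],[[-15,3,0],1.5,85],[[-15,3,0],1.5,85],[[-15,3,0],1.5,85],[[-15,3,0],1.5,85],[[-15,3,0],1.5,85],[[-15,3,0],1.5,85],[[-15,3,0],3.1,85],[[-15,3,0],3.1,85],[[-15,3,0],3.1,85],[[-15,3,0],3.1,85],[[-15,3,0],3.1,85],[[-15,3,0],3.1,85],[[-15,3,0],3.1,85],[[-15,3,0],3.1,85],[[-15,3,0],3.1,85],[[-15,3,0],3.1,85]]' ; python3 - <<'E'
from h import *
from scipy.optimize import least_squares
s=sense();w=cams.get_image('wrist');c=cams.get_image('scene')
print(np.array(s['ee_rot'])[:2,:2].round(3))
k=np.array([560,420,560,420])
for r in cams.spot_in(w,'beaker_mid'): print((np.array(r['rect'])*k).round(),atz(w,px((np.array(r['rect'][:2])+r['rect'][2:])/2),.027,s).round(3))
g=proj(w,[[.453,.097,.027]],s)[0]
rw=min((np.array(r['rect'])*k for r in cams.spot_in(w,'beaker_mid')),key=lambda q:abs((q[:2]+q[2:])/2-g).sum())
bb=lambda p:np.r_[p.min(0),p.max(0)]
for a0 in (75,255):
    f=lambda v:bb(proj(w,cup(v[:2],v[2]),s))-rw
    r=least_squares(f,[.455,.095,a0],x_scale=[.01,.01,20],diff_step=1e-3)
    print(a0,r.x.round(3),round(r.cost,1),r.fun.round(1))
# end-on brightness: compare foot / mouth ends
save(w,'w12.png')
E
```

```text
t: 22.2
ee_pos: [0.4476, 0.0767, 0.1713]
ee_rot: [[0.141, 0.99, -0.0], [0.99, -0.141, -0.0], [-0.0, -0.0, -1.0]]
contact_force: [-0.5, 0.4, -0.2]
width: 0.0847
grasp_force: 0.0
[[ 0.141  0.99 ]
 [ 0.99  -0.141]]
[132.   2. 229.  82.] [0.392 0.201 0.027]
[250. 123. 326. 222.] [0.457 0.094 0.027]
75 [ 0.458  0.095 72.939] 0.6 [ 0.3 -0.7 -0.3  0.7]
255 [4.55000e-01 9.40000e-02 2.52779e+02] 0.2 [ 0.2 -0.4 -0.2  0.4]
```

```bash
python3 -m crank '[[[1,4,40],0.12,85],[[1,4,90],0.12,85],[[1,4,130],0.12,85],[[1,4,155],0.12,85],[[1,4,165],0.12,85],[[1,4,165],0.12,85],[[1,4,165],0.12,45],[[1,4,165],0.12,45],[[1,4,165],0.12,45],[[1,4,165],0.12,45],[[1,4,165],0.12,45]]'
```

```text
t: 23.5
ee_pos: [0.4529, 0.0771, 0.0081]
ee_rot: [[0.252, 0.968, 0.003], [0.968, -0.252, -0.0], [0.001, 0.003, -1.0]]
contact_force: [-1.1, 0.0, 6.0]
width: 0.0513
grasp_force: 61.0
```

```bash
python3 -m crank '[[[0,0,-45],0,45],[[0,0,-90],-0.1,45],[[0,0,-142],-0.25,45],[[30,20,-142],-0.4,45],[[70,40,-142],-0.45,45],[[105,62,-142],-0.45,45],[[134,78,-142],-0.45,45],[[134,78,-142],-0.45,45],[[134,78,-142],-0.45,45]]'; python3 -m crank '[[[0,0,8],0,45],[[0,0,13],0,45],[[0,0,13],0,45]]';python3 -m crank '[[[0,0,2],0,45],[[0,0,4],0,45],[[0,0,4],0,45]]';python3 -m crank '[[[0,0,2],0,45],[[0,0,4],0,45],[[0,0,4],0,45]]'
```

```text
t: 24.4
ee_pos: [0.5608, 0.1875, 0.1487]
ee_rot: [[-0.195, 0.981, 0.0], [0.981, 0.195, -0.0], [-0.0, 0.0, -1.0]]
contact_force: [-1.6, -0.2, 0.1]
width: 0.0513
grasp_force: 63.2
t: 24.7
ee_pos: [0.5602, 0.1861, 0.1353]
ee_rot: [[-0.193, 0.981, -0.001], [0.981, 0.193, -0.001], [-0.0, -0.001, -1.0]]
contact_force: [-2.0, -1.5, 5.0]
width: 0.051
grasp_force: 63.8
t: 25.0
ee_pos: [0.5605, 0.1851, 0.1328]
ee_rot: [[-0.193, 0.981, 0.0], [0.981, 0.193, -0.002], [-0.002, -0.0, -1.0]]
contact_force: [-4.9, -4.9, 11.0]
width: 0.0512
grasp_force: 64.5
t: 25.3
ee_pos: [0.5609, 0.1841, 0.1292]
ee_rot: [[-0.193, 0.981, 0.001], [0.981, 0.193, -0.004], [-0.004, 0.001, -1.0]]
contact_force: [-3.5, -9.5, 12.0]
width: 0.0506
grasp_force: 64.3
```

```bash
python3 -m crank '[[[-5,0,-12],0,45],[[-25,0,-12],0,45],[[-45,0,-12],0,45],[[-45,0,6],0,45],[[-45,0,6],0,45],[[-45,0,6],0,45]]'; python3 -m crank '[[[7,0,0],0,45],[[12,0,0],0,45],[[16,0,0],0,45],[[16,0,0],0,45]]';python3 -m crank '[[[3,0,0],0,45],[[6,0,0],0,45],[[6,0,0],0,45]]'; python3 -m crank '[[[3,0,0],0,45],[[5,0,0],0,45],[[5,0,0],0,45]]'
```

```text
t: 25.9
ee_pos: [0.569, 0.1428, 0.1212]
ee_rot: [[-0.193, 0.981, -0.001], [0.981, 0.193, 0.0], [0.0, -0.001, -1.0]]
contact_force: [0.7, 1.1, 0.3]
width: 0.051
grasp_force: 62.7
t: 26.3
ee_pos: [0.5664, 0.1598, 0.1216]
ee_rot: [[-0.195, 0.981, 0.0], [0.981, 0.195, 0.0], [0.0, 0.0, -1.0]]
contact_force: [-0.3, -0.5, 0.0]
width: 0.0511
grasp_force: 62.8
t: 26.6
ee_pos: [0.5653, 0.165, 0.1213]
ee_rot: [[-0.194, 0.981, -0.0], [0.981, 0.194, 0.0], [0.0, -0.0, -1.0]]
contact_force: [-0.9, -0.1, 0.3]
width: 0.051
grasp_force: 62.8
t: 26.9
ee_pos: [0.5643, 0.1697, 0.1213]
ee_rot: [[-0.194, 0.981, -0.0], [0.981, 0.194, 0.0], [0.0, -0.0, -1.0]]
contact_force: [0.8, -1.3, -0.9]
width: 0.0515
grasp_force: 62.8
```

```bash
python3 -m crank '[[[4,0,0],0,45],[[4,0,0],0,45]]';python3 -m crank '[[[4,0,0],0,45],[[4,0,0],0,45]]'
```

```text
t: 27.1
ee_pos: [0.5641, 0.1715, 0.1216]
ee_rot: [[-0.194, 0.981, 0.001], [0.981, 0.194, -0.004], [-0.004, 0.0, -1.0]]
contact_force: [0.2, -7.6, 1.2]
width: 0.051
grasp_force: 62.9
t: 27.3
ee_pos: [0.5642, 0.1718, 0.1221]
ee_rot: [[-0.195, 0.981, 0.002], [0.981, 0.195, -0.01], [-0.01, -0.0, -1.0]]
contact_force: [0.2, -20.0, 4.6]
width: 0.0508
grasp_force: 63.1
```

Contact at 20 N. Now I roll the foot around the edge: up and forward on an arc.

```bash
python3 -m crank '[[[0,0,-4],0,45],[[1,0,-8],0,45],[[3,0,-14],0,45],[[3,0,-14],0,45]]';python3 -m crank '[[[2,0,-4],0,45],[[4,0,-8],0,45],[[4,0,-8],0,45]]'
```

```text
t: 27.7
ee_pos: [0.5627, 0.1777, 0.1355]
ee_rot: [[-0.194, 0.981, 0.0], [0.981, 0.194, -0.005], [-0.005, -0.001, -1.0]]
contact_force: [1.9, -9.2, -1.4]
width: 0.051
grasp_force: 62.9
t: 28.0
ee_pos: [0.562, 0.1838, 0.1437]
ee_rot: [[-0.193, 0.981, 0.001], [0.981, 0.193, -0.0], [-0.001, 0.001, -1.0]]
contact_force: [-0.1, 0.0, -0.6]
width: 0.0507
grasp_force: 62.9
```

```bash
cat > fit.py <<'E'
from h import *
s=sense();k=np.array([560,420,560,420])
w=cams.get_image('wrist')
for r in cams.spot_in(w,'beaker_mid')[:3]: print('w',round(r['score'],2),(np.array(r['rect'])*k).round())
c=cams.get_image('scene')
rs=[(np.array(r['rect'])*k).round() for r in cams.spot_in(c,'beaker_mid')]
print(rs)
# tilt fit: P at grip, axis az 101 (foot), beta foot below level
P=np.array(s['ee_pos'])+[0,0,.022];v=np.array(s['ee_rot'])[:,0];v=v*[1,1,0]
t=np.linspace(0,6.283,40);g=np.cross(v,[0,0,1])
for b in range(-20,100,10):
    f=v*np.cos(np.radians(b))-np.array([0,0,1])*np.sin(np.radians(b));n=np.cross(f,g)
    pts=np.array([P+l*f+r*(np.cos(a)*g+np.sin(a)*n) for l,r in((-.016,.027),(.054,.024)) for a in t])
    bb=lambda p:np.r_[p.min(0),p.max(0)].round()
    print(b,bb(proj(c,pts)),bb(proj(w,pts,s)))
E
python3 fit.py
```

```text
w 0.77 [  0. 101. 110. 193.]
w 0.69 [214. 156. 351. 378.]
[array([256., 177., 282., 192.]), array([217., 216., 233., 244.]), array([191., 192., 207., 216.]), array([191., 180., 205., 194.])]
-20 [257. 165. 284. 192.] [194. 137. 363. 391.]
-10 [256. 167. 284. 192.] [200. 139. 357. 391.]
0 [256. 169. 284. 192.] [206. 146. 351. 387.]
10 [257. 172. 284. 191.] [206. 148. 351. 379.]
20 [257. 172. 284. 191.] [205. 139. 353. 368.]
30 [258. 171. 284. 193.] [203. 137. 354. 353.]
40 [258. 171. 284. 196.] [202. 140. 356. 347.]
50 [260. 171. 284. 198.] [201. 148. 357. 358.]
60 [261. 171. 284. 199.] [200. 158. 358. 368.]
70 [262. 172. 283. 201.] [199. 170. 359. 377.]
80 [264. 173. 283. 201.] [198. 184. 359. 384.]
90 [264. 174. 282. 201.] [197. 200. 360. 389.]
```

```bash
python3 -m crank '[[[-11,0,0],0,45],[[-11,0,11],0,45],[[-11,0,11],0,45],[[-4,0,11],0,45],[[0,0,11],0,45],[[0,0,11],0,45]]';python3 -m crank '[[[3,0,-3],0,45],[[6,0,-7],0,45],[[8,0,-11],0,45],[[11,0,-15],0,45],[[11,0,-15],0,45]]';python3 fit.py | grep -v '^-'|head -3
```

```text
t: 28.8
ee_pos: [0.5623, 0.179, 0.133]
ee_rot: [[-0.195, 0.981, 0.001], [0.981, 0.195, -0.01], [-0.01, -0.001, -1.0]]
contact_force: [-0.2, -20.7, 3.1]
width: 0.0512
grasp_force: 63.0
t: 29.3
ee_pos: [0.5599, 0.193, 0.148]
ee_rot: [[-0.194, 0.981, 0.001], [0.981, 0.194, -0.004], [-0.004, 0.0, -1.0]]
contact_force: [1.2, -9.6, 2.2]
width: 0.0507
grasp_force: 62.1
w 0.9 [206. 158. 353. 364.]
w 0.76 [  0. 116. 114. 205.]
[array([258., 170., 281., 192.]), array([190., 181., 207., 194.]), array([192., 194., 208., 218.])]
```

```bash
python3 -m crank '[[[6,0,-2],0,45],[[11,0,-5],0,45],[[15,0,-7],0,45],[[15,0,-7],0,45]]';python3 fit.py | grep -v '^-'|head -3;python3 -m crank '[[[5,0,-1],0,45],[[10,0,-3],0,45],[[14,0,-4],0,45],[[14,0,-4],0,45]]';python3 fit.py
```

```text
t: 29.9
ee_pos: [0.5571, 0.2078, 0.1555]
ee_rot: [[-0.194, 0.981, 0.002], [0.981, 0.194, -0.004], [-0.005, 0.001, -1.0]]
contact_force: [-0.6, -9.3, 5.0]
width: 0.0509
grasp_force: 61.3
w 0.79 [  4. 134. 121. 224.]
w 0.59 [206. 170. 352. 371.]
[array([255., 166., 279., 193.]), array([191., 182., 206., 192.]), array([190., 193., 207., 217.]), array([216., 217., 235., 245.]), array([397., 279., 423., 296.])]
t: 30.5
ee_pos: [0.5542, 0.2221, 0.1593]
ee_rot: [[-0.194, 0.981, 0.001], [0.981, 0.194, -0.004], [-0.004, 0.001, -1.0]]
contact_force: [0.4, -8.1, 5.1]
width: 0.0504
grasp_force: 61.0
w 0.89 [  4. 161. 125. 242.]
w 0.71 [206. 188. 353. 377.]
[array([255., 166., 277., 191.]), array([190., 194., 209., 218.]), array([217., 218., 235., 244.]), array([191., 182., 206., 195.])]
-20 [249. 157. 276. 184.] [194. 137. 363. 391.]
-10 [249. 159. 276. 184.] [200. 139. 357. 391.]
0 [249. 162. 276. 183.] [206. 146. 351. 387.]
10 [249. 165. 276. 183.] [206. 148. 351. 379.]
20 [249. 164. 276. 183.] [205. 140. 353. 368.]
30 [250. 163. 276. 185.] [203. 137. 354. 354.]
40 [251. 163. 276. 188.] [202. 140. 356. 347.]
50 [252. 163. 276. 190.] [201. 148. 357. 358.]
60 [253. 163. 275. 191.] [200. 158. 358. 368.]
70 [255. 164. 275. 192.] [199. 170. 359. 377.]
80 [256. 165. 275. 193.] [198. 184. 359. 384.]
90 [256. 166. 274. 193.] [197. 200. 360. 389.]
```

Tilt is now only about 15° from upright. Continuing the roll a little.

```bash
python3 -m crank '[[[5,0,0],0,45],[[10,0,1],0,45],[[14,0,2],0,45],[[14,0,2],0,45]]';python3 fit.py|head -2;python3 -m crank '[[[3,0,1],0,45],[[5,0,4],0,45],[[6,0,6],0,45],[[6,0,6],0,45]]';python3 fit.py
```

```text
t: 31.1
ee_pos: [0.5517, 0.2363, 0.1588]
ee_rot: [[-0.194, 0.981, 0.003], [0.981, 0.194, -0.003], [-0.003, 0.002, -1.0]]
contact_force: [-2.7, -6.1, 12.7]
width: 0.0499
grasp_force: 58.9
w 0.7 [204. 204. 353. 379.]
w 0.63 [  4. 174. 126. 260.]
t: 31.7
ee_pos: [0.5511, 0.2437, 0.1565]
ee_rot: [[-0.195, 0.981, 0.007], [0.981, 0.195, 0.0], [-0.001, 0.006, -1.0]]
contact_force: [-7.8, -3.5, 31.8]
width: 0.0502
grasp_force: 55.7
w 0.82 [  2. 183. 123. 277.]
w 0.75 [207. 218. 353. 378.]
[array([194., 191., 209., 213.]), array([252., 165., 274., 192.]), array([215., 218., 235., 244.]), array([192., 182., 206., 193.])]
-20 [245. 157. 271. 183.] [195. 137. 364. 391.]
-10 [245. 159. 271. 183.] [201. 139. 358. 391.]
0 [245. 161. 271. 182.] [206. 146. 352. 387.]
10 [245. 164. 271. 182.] [207. 148. 352. 379.]
20 [245. 163. 271. 182.] [205. 139. 353. 368.]
30 [246. 163. 271. 184.] [204. 137. 355. 353.]
40 [247. 162. 271. 187.] [202. 140. 356. 347.]
50 [248. 162. 271. 189.] [201. 148. 357. 358.]
60 [249. 163. 271. 190.] [200. 158. 358. 368.]
70 [251. 163. 271. 191.] [199. 170. 359. 377.]
80 [252. 164. 270. 192.] [198. 184. 360. 384.]
90 [252. 165. 270. 192.] [198. 200. 360. 389.]
```

```bash
python3 -m crank '[[[0,0,-20],0,45],[[0,0,-45],0,45],[[-20,-10,-45],0,45],[[-60,-45,-45],0,45],[[-100,-80,-45],0,45],[[-135,-110,-45],0,45],[[-148,-122,-30],0,45],[[-148,-122,10],0,45],[[-148,-122,55],0,45],[[-148,-122,95],0,45],[[-148,-122,114],0,45],[[-148,-122,120],0,45],[[-148,-122,120],0,45]]';python3 fit.py
```

```text
t: 33.2
ee_pos: [0.457, 0.075, 0.0306]
ee_rot: [[-0.194, 0.981, -0.004], [0.981, 0.194, 0.0], [0.001, -0.004, -1.0]]
contact_force: [-4.8, 0.4, 5.4]
width: 0.0499
grasp_force: 62.6
w 0.9 [164.   1. 239.  18.]
w 0.87 [207. 219. 356. 379.]
[array([251., 229., 271., 259.]), array([192., 192., 207., 216.]), array([193., 183., 209., 194.]), array([215., 217., 236., 246.])]
-20 [241. 219. 270. 249.] [193. 137. 362. 391.]
-10 [241. 221. 270. 249.] [199. 139. 356. 390.]
0 [241. 223. 270. 249.] [205. 146. 351. 386.]
10 [241. 226. 270. 248.] [206. 147. 351. 379.]
20 [242. 228. 270. 248.] [204. 139. 352. 367.]
30 [243. 227. 270. 249.] [203. 137. 354. 353.]
40 [244. 227. 271. 251.] [201. 140. 355. 347.]
50 [245. 227. 270. 254.] [200. 148. 356. 358.]
60 [246. 227. 270. 256.] [199. 158. 357. 368.]
70 [248. 227. 270. 257.] [198. 170. 358. 377.]
80 [250. 228. 269. 258.] [197. 184. 359. 384.]
90 [249. 228. 269. 259.] [197. 200. 359. 389.]
```

```bash
python3 -m crank '[[[0,0,3],0,45],[[0,0,3],0,45],[[0,0,0],0,45],[[0,0,0],0,60],[[0,0,0],0,70],[[0,0,0],0,85],[[0,0,0],0,85],[[0,0,-40],0,85],[[0,0,-85],0,85],[[0,0,-130],0,85],[[0,0,-130],0,85]]'; cat > up.py <<'E'
from h import *
from scipy.optimize import least_squares
s=sense();k=np.array([560,420,560,420]);bb=lambda p:np.r_[p.min(0),p.max(0)]
w=cams.get_image('wrist');c=cams.get_image('scene')
def near(im,s_):
    g=proj(im,[[.457,.075,.035]],s_)[0]
    return min((np.array(r['rect'])*k for r in cams.spot_in(im,'beaker_mid')),key=lambda q:abs((q[:2]+q[2:])/2-g).sum())
rw,rc=near(w,s),near(c,None);print(rw.round(),rc.round())
for up in(1,0):
  for a in ((0,) if up else (10,100,190,280)):
    f=lambda v:np.r_[(bb(proj(w,cup(v[:2],v[2],up),s))-rw)/3,bb(proj(c,cup(v[:2],v[2],up)))-rc]
    r=least_squares(f,[.457,.075,a],x_scale=[.01,.01,20],diff_step=1e-3);print(up,r.x.round(3),round(r.cost,1),r.fun.round(1))
for r in cams.place_of(w,'beaker_mid')[:3]: print(atz(w,px(r['point']),.035,s))
save(w,'up_w.png')
E
python3 up.py
```

```text
t: 34.5
ee_pos: [0.463, 0.074, 0.166]
ee_rot: [[-0.194, 0.981, 0.012], [0.981, 0.194, -0.001], [-0.003, 0.011, -1.0]]
contact_force: [1.2, 0.3, -0.0]
width: 0.0849
grasp_force: 0.0
[235. 160. 312. 248.] [248. 228. 269. 258.]
1 [0.458 0.074 0.   ] 3.4 [-0.9 -0.1 -0.6 -1.   2.1 -0.4  0.4  0.1]
0 [ 0.46   0.071 60.24 ] 55.4 [-4.9 -5.1  4.2  1.2  2.8  5.   1.3  2.9]
0 [4.5800e-01 7.3000e-02 8.7228e+01] 44.8 [-1.5 -5.1 -0.   0.1 -0.   5.3  5.3  2.3]
0 [4.58000e-01 7.20000e-02 1.81042e+02] 66.0 [-4.2 -0.2  2.9 -4.  -2.4  6.1  6.9 -0.1]
0 [4.57000e-01 7.00000e-02 2.67301e+02] 33.9 [-1.  -4.4  0.4  0.5 -1.   4.8  4.4  1.9]
[0.4610195  0.07062595 0.035     ]
```

The beaker stands upright on the bench, let go (the upright fit is clearly best). Now above the lid handle for a close look.

```bash
python3 -m crank '[[[0,0,-40],0,85],[[40,6,-45],0,60],[[80,12,-45],0,40],[[130,18,-45],0,30],[[180,26,-45],0,30],[[228,32,-45],0,30],[[228,32,-45],0,30],[[228,32,-45],0,30]]'; cat > lid.py <<'E'
from h import *
s=sense()
w=cams.get_image('wrist');save(w,'lid_w.png')
print(np.array(s['ee_pos']).round(4))
for t,z in (('lid_handle',.14),('lid_hinge',.124)):
    for r in cams.place_of(w,t)[:2]: print(t,round(r['score'],2),px(r['point']).round(1),atz(w,px(r['point']),z,s).round(4))
R=[]
for n in('scene','top'):
    c=cams.get_image(n)
    for r in cams.place_of(c,'lid_handle')[:2]: print(n,round(r['score'],2),atz(c,px(r['point']),.14).round(4))
g=cv2.cvtColor(w['frame'],cv2.COLOR_RGB2GRAY)
E
python3 lid.py
```

```text
t: 35.55
ee_pos: [0.4448, 0.3048, 0.2032]
ee_rot: [[-0.197, 0.98, -0.003], [0.98, 0.197, -0.002], [-0.001, -0.004, -1.0]]
contact_force: [-0.0, -0.6, 0.2]
width: 0.0301
grasp_force: 0.0
[0.4448 0.3048 0.2032]
lid_handle 0.68 [283.2 233.2] [0.448  0.3001 0.14  ]
scene 0.85 [0.4535 0.3126 0.14  ]
top 0.64 [0.4602 0.2985 0.14  ]
```

```bash
python3 -m crank '[[[-3,3,30],0,30],[[-3,3,50],0,30],[[-3,3,60],0,30],[[-3,3,60],0,30]]'; python3 lid.py; python3 -m crank '[[[0,0,10],0,30],[[0,0,20],0,30],[[0,0,20],0,30]]'
```

```text
t: 36.3
ee_pos: [0.4489, 0.3009, 0.1441]
ee_rot: [[-0.193, 0.981, -0.003], [0.981, 0.193, -0.001], [-0.001, -0.003, -1.0]]
contact_force: [-0.7, -1.0, 0.1]
width: 0.0297
grasp_force: 0.0
[0.4489 0.3009 0.1441]
lid_handle 0.93 [272.3 266.4] [0.4459 0.3007 0.14  ]
scene 0.88 [0.4478 0.3069 0.14  ]
scene 0.45 [ 0.3396 -0.3591  0.14  ]
top 0.82 [0.4503 0.2972 0.14  ]
t: 36.95
ee_pos: [0.4482, 0.3012, 0.1232]
ee_rot: [[-0.194, 0.981, -0.004], [0.981, 0.194, -0.001], [-0.001, -0.004, -1.0]]
contact_force: [-0.2, 0.8, -0.9]
width: 0.03
grasp_force: 0.0
```

```bash
python3 -m crank '[[[0,0,2],0,30],[[0,0,2],0,0],[[0,0,2],0,0],[[0,0,2],0,0],[[0,0,2],0,0],[[0,0,2],0,0]]'
```

```text
t: 37.55
ee_pos: [0.4456, 0.3009, 0.1228]
ee_rot: [[-0.195, 0.981, -0.008], [0.981, 0.195, -0.003], [-0.001, -0.008, -1.0]]
contact_force: [-11.0, -2.6, 5.5]
width: 0.0091
grasp_force: 58.5
```

Gripped on the bar. I'm raising it along the arc about the hinge, checking after the first 20°.

```bash
python3 -m crank '[[[0,-2,-8],0,0],[[0,0,-16],0,0],[[0,2,-24],0,0],[[0,4,-33],0,0],[[0,6,-41],0,0],[[0,9,-49],0,0],[[0,12,-56],0,0],[[0,15,-64],0,0],[[0,15,-64],0,0]]'
```

```text
t: 38.45
ee_pos: [0.462, 0.3047, 0.1883]
ee_rot: [[-0.194, 0.981, -0.005], [0.981, 0.194, -0.001], [0.0, -0.005, -1.0]]
contact_force: [-9.1, -1.1, 1.0]
width: 0.0084
grasp_force: 58.7
```

```bash
cat > ang.py <<'E'
from h import *
s=sense();R=[]
for n in('scene','top'):
    c=cams.get_image(n);r=cams.place_of(c,'lid_handle')
    if r: R.append(ray(c,px(r[0]['point'])));print(n,round(r[0]['score'],2))
    q=cams.spot_in(c,'cleaner_lid')
    if q: print((np.array(q[0]['rect'])*[560,420,560,420]).round())
if len(R)==2:print('handle',tri(R).round(4))
w=cams.get_image('wrist');r=cams.place_of(w,'lid_handle')
for i in r[:2]: print('wrist',round(i['score'],2),atz(w,px(i['point']),s['ee_pos'][2]+.019,s).round(4))
print(np.array(s['ee_pos']).round(4))
E
python3 ang.py
```

```text
scene 0.88
[216. 159. 287. 187.]
top 0.57
[161. 189. 238. 256.]
handle [0.4615 0.2997 0.2082]
wrist 0.72 [0.4639 0.3059 0.2073]
[0.462  0.3047 0.1883]
```

Held: the handle triangulates to z = 0.208, about 20°. On to 60°.

```bash
python3 -m crank '[[[0,3,-8],0,0],[[0,6,-15],0,0],[[0,10,-22],0,0],[[0,15,-29],0,0],[[0,19,-36],0,0],[[0,25,-42],0,0],[[0,30,-48],0,0],[[0,36,-54],0,0],[[0,42,-60],0,0],[[0,48,-66],0,0],[[0,48,-66],0,0]]'; python3 -m crank '[[[0,6,-5],0,0],[[0,13,-10],0,0],[[0,20,-15],0,0],[[0,27,-19],0,0],[[0,34,-23],0,0],[[0,42,-27],0,0],[[0,42,-27],0,0],[[0,42,-27],0,0]]'; python3 ang.py
```

```text
t: 39.95
ee_pos: [0.5108, 0.3157, 0.2562]
ee_rot: [[-0.195, 0.981, 0.0], [0.981, 0.195, 0.003], [0.003, 0.001, -1.0]]
contact_force: [-9.5, 3.5, 7.4]
width: 0.0088
grasp_force: 59.1
t: 40.75
ee_pos: [0.552, 0.325, 0.2846]
ee_rot: [[-0.196, 0.981, 0.003], [0.981, 0.196, 0.006], [0.005, 0.004, -1.0]]
contact_force: [-9.6, 5.6, 11.8]
width: 0.0087
grasp_force: 59.6
scene 0.58
[236. 128. 289. 184.]
top 0.72
[195. 190. 228. 220.]
handle [0.555  0.3312 0.2958]
wrist 0.96 [0.5533 0.3279 0.3036]
[0.552  0.325  0.2846]
```

The lid is at about 60-61° and held. I'm easing off the radial preload slightly, holding, and doing final checks.

```bash
python3 -m crank '[[[0,-2,-1],0,0],[[0,-2,-1],0,0],[[0,-2,-1],0,0],[[0,-2,-1],0,0],[[0,-2,-1],0,0],[[0,-2,-1],0,0]]'; python3 ang.py; python3 - <<'E'
from h import *
s=sense();print(s['t'],np.round(s['joint_vel'],3))
for n in('scene','top'):
    c=cams.get_image(n)
    for t,z in(('basket_mouth',.05),('bar_0',.01),('beaker_mid',.035)):
        for r in cams.place_of(c,t)[:7]: print(n,t,round(r['score'],2),atz(c,px(r['point']),z).round(3))
    if n=='scene':
        for r in cams.spot_in(c,'beaker_mid')[:3]: print((np.array(r['rect'])*[560,420,560,420]).round())
E
```

```text
t: 41.75
ee_pos: [0.5501, 0.3246, 0.2837]
ee_rot: [[-0.196, 0.981, 0.002], [0.981, 0.196, 0.005], [0.005, 0.003, -1.0]]
contact_force: [-6.0, 6.8, 3.8]
width: 0.0087
grasp_force: 59.2
scene 0.65
[235. 125. 290. 183.]
top 0.76
[197. 189. 230. 220.]
handle [0.5486 0.3203 0.2959]
wrist 0.84 [0.5505 0.3273 0.3027]
[0.5501 0.3246 0.2837]
42.15 [-0.027 -0.033  0.014 -0.018  0.011  0.037]
scene basket_mouth 0.85 [ 0.447 -0.189  0.05 ]
scene bar_0 0.57 [ 0.424 -0.174  0.01 ]
scene bar_0 0.49 [ 0.433 -0.214  0.01 ]
scene bar_0 0.49 [ 0.466 -0.188  0.01 ]
scene bar_0 0.49 [ 0.451 -0.176  0.01 ]
scene beaker_mid 0.81 [0.452 0.07  0.035]
scene beaker_mid 0.68 [0.411 0.195 0.035]
scene beaker_mid 0.63 [0.444 0.566 0.035]
scene beaker_mid 0.54 [0.402 0.421 0.035]
scene beaker_mid 0.26 [ 0.569 -0.017  0.035]
[249. 230. 267. 259.]
[219. 217. 236. 242.]
[191. 193. 207. 217.]
top basket_mouth 0.84 [ 0.45 -0.2   0.05]
top bar_0 0.55 [ 0.435 -0.209  0.01 ]
top bar_0 0.51 [ 0.415 -0.183  0.01 ]
top bar_0 0.46 [ 0.429 -0.173  0.01 ]
top bar_0 0.41 [ 0.459 -0.197  0.01 ]
top bar_0 0.4 [ 0.436 -0.206  0.01 ]
top bar_0 0.39 [ 0.46  -0.193  0.01 ]
top beaker_mid 0.68 [0.465 0.072 0.035]
top beaker_mid 0.6 [0.449 0.529 0.035]
top beaker_mid 0.5 [0.406 0.195 0.035]
top beaker_mid 0.49 [0.396 0.423 0.035]
```

```bash
python3 -c "
from cell import bot
print(bot.job_done())"
```

```text
the job is handed in; nothing more can be done
None
```

I tipped all six bars into the basket, which stayed in place, set the beaker back upright on the bench, and handed in at about 42 s with the lid held still at roughly 60° by its bar handle; no verdict was returned.

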